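# Unhasp the specimen carrier and hold its lid open

### The job

On the lab bench, open the blue specimen carrier for a colleague who is about to lift out the sample plates: first swing its hasp off the lid's catch and over the side until it stands past upright, then raise the white lid by the bar at its front to 50 degrees and keep holding it there with the fingers. The lid falls shut if released, so finish while still holding it at 50 degrees; leave everything else on the bench where it stands.

Things in the scene. Friction and masses are not known exactly. Their poses are not given: they have to be found in the camera images.
- case: Specimen carrier: blue open box, black corners, white lid; 180 mm deep (its x) by 240 wide (its y) by 100 high, fixed to the bench, walls and floor 12 mm, two sample plates inside up to 59 mm above its underside. Origin: centre of its underside, on the bench; x points from the lid bar (front) to the lid's hinge (back), y to the hasp's side, z up. It may stand turned a little.
- lid (a joint): Lid angle, rad: 0 = shut and level, grows as its front rises (50 degrees = 0.873), stop at 1.9. White slab 180 x 240 x 20 mm, 0.35 to 0.7 kg, hinged along the case's y on the top of its back wall; no stay, it falls shut when let go (1 to 4 N upward at the bar carries it). Raised while the hasp is over it, it jams against the hasp.
- lid_hinge (a point): Point on the lid's hinge axis, at mid width: 90 mm behind the case's centre and 100.5 mm above its underside. The axis is the case's y axis.
- lid_bar (a point): Middle of the round orange bar before the lid: 10 mm thick, 110 long, along case y, on two 10 mm arms 50 mm in front of the lid's edge. Shut: 230 mm in front of the hinge axis, 10 mm above it, 110 above the bench; it circles the hinge. Pinch from above across case x, one finger in the 45 mm gap to the lid (fingers open 45 mm or less); the bar can turn between the fingers.
- hasp (a joint): Hasp angle, rad: 0 = flat over the lid, the lid's catch through its slot; starts at 0 to 0.2, grows as the free end rises and swings over to the outside (case +y), 1.57 = upright, stop at 2.3. Stiff hinge: it stays where it is left; 1 to 2 N at the pull moves it.
- hasp_hinge (a point): Point on the hasp's hinge axis: at the case's +y side, 20 mm behind, 134 mm beside the case's centre and 124 mm above its underside. The axis is the case's x axis.
- hasp_pull (a point): Grip point on the hasp's red pull: round rod 10 mm thick along case x, at the free end of the 36 mm wide steel strap, sticking out 47 mm beyond it to case -x; the point is 24 mm from the strap. At 0 it lies 42 mm before the hasp_hinge point, 78 mm from the axis towards the lid's middle, 20 above it (23 above the lid); it circles the axis. Pinch from above across case y; it can turn in the grip.
- tube_rack: Bystander: green tube rack, 100 x 60 x 67 mm, loose, close to the case's -y side. Origin: on its underside. Leave it alone.
- reagent: Bystander: amber bottle, 52 mm across, 120 mm high, close behind the case. Origin: on its underside. Leave it alone.
- jar: Bystander: clear jar, 60 mm across, 75 mm high, close behind the case. Origin: on its underside. Leave it alone.
- beaker: Bystander: glass beaker, 70 mm across, 90 mm high. Origin: on its underside. Leave it alone.
- pipette: Bystander: white and green pipette lying down, about 230 mm long. Origin: on its underside. Leave it alone.

How it is judged:
By the outcome, as a careful person would: the job done as asked, in the order asked, and still so for the second after the job is handed in, while the arm keeps its last pose, push and grip.
It also fails if it takes over 59 s, if anything falls off the work surface, if the arm or the gripper's body presses on something with over 40 N, if the wrist force passes 120 N, or if a joint passes its speed limit or range.

### The arm

A 7-joint arm with a two-finger parallel gripper is mounted at the origin on the work surface. World frame = base frame: x ahead of the robot, y to its left, z up, the work surface at z = 0. Lengths are in m, angles in rad, forces in N, time in s.
With the tool pointing down it reaches from about 0.35 to 0.9 m from the base axis. Payload 7.2 kg.
Tool frame: the origin (TCP) lies at the very end of the fingers, on their centre line; the grasp point (between the pads) lies 19 mm behind it; z points along the fingers, y is the direction in which the jaws open and shut (so a half turn about z gives the same grasp; the last joint's range is limited). The gripper opens to 88 mm and grips with 3 to 60 N. Pads are 20 mm wide; open, the fingers measure 115 mm over their backs; the gripper's body (75 mm by 178 mm) begins 61 mm behind the grasp point.
Start: joints at [-1.269, 0.411, -0.013, 1.596, 0.006, 1.134, -0.082], TCP at [0.226, 0.583, 0.223] pointing down, gripper open.
Joint ranges: [-2.95, 2.95], [-0.29, 1.99], [-1.47, 1.44], [0.14, 2.54], [-1.03, 4.17], [0.13, 1.85], [-2.86, 2.86]. Speed limits (rad/s): [2.39, 2.39, 3.01, 3.01, 3.14, 3.14, 3.14].

### API

Orientations are given as a unit quaternion [x, y, z, w].
In Python, from bench import env gives the robot as it stands.
- The arm moves only by the shell command python3 -m creep 'ROWS' [FORCE]. ROWS is JSON, a list of rows, each an object of numbers: "claw": the finger opening in mm, from 0 to 87.8; "dx", "dy", "dz": the shift along the tool's x, y, z in mm; "wx", "wy", "wz": the turn, a rotation vector about the tool's x, y, z in degrees. A call has exactly 8 rows; each row is the pose to reach, as a shift and turn from the pose commanded when the call began, along the tool's axes at that moment; what a row does not reach only later rows make up. A row lasts 1/12 s, in which the tool goes at most 41.7 mm and 7.16 degrees, less where a joint would pass 70% of its speed; a pose out of reach is approached as far as the arm can. A call with a gripper value outside its range is refused whole. The fingers move at their own pace and stop on an object; FORCE is the grip in N (left out, the last holds). Time passes only in rows, so rows that repeat a pose let the fingers close, or fill a call up. It gives the time, the measured TCP pose, the force and the opening at its end, in the units of the state.
- env.state(): the state, without advancing time (a new reading comes with each control period).
- env.read_camera(name): name is "scene" or "top" or "wrist"; returns a dict with "frame" (480x640x3 uint8, red, green, blue), "fx", "fy", "cx", "cy" (pixels), "D" ([k1, k2, p1, p2, k3] as OpenCV has them; the pictures are not rectified), "rvec" (rotation vector, rad) and "tvec" (3), from world to camera coordinates, as OpenCV has them. Camera axes: x right, y down, z forward; pixel columns grow to the right and rows downward; lengths in m; the calibration is good to about 2 mm. A picture is of the moment at which its call begins. There is no depth.
- env.job_done(): hands the job in, once; it reports no verdict.
Trained networks look in the newest picture that a camera, given by its name, has taken for a name from the list of things; names that differ only in an ending like _2 or _b are one class to them, and where a whole thing is asked for, a point or a joint stands for the part that bears it (a point fixed in the world has none). Each returns a list of dicts, best first, with "score" (0 to 1); they miss things now and then, are a little off and sometimes report something else, mostly with a low value. They report only what shows in the picture. A call takes as long as a camera call.
- env.spot_in(camera, label): "xy" ([column, row] as shares, 0 to 1, of the picture: columns of its width, rows of its height, amid what is visible of it).
- env.mark_of(camera, label): "xy" ([column, row] as shares, 0 to 1, of the picture: columns of its width, rows of its height: a listed point, or the origin of a listed thing).
The state is a dict: "clock": time; "joint_positions": joint angles; "qd": joint speeds; "joint_torque": joint torques, N m; "position": TCP position; "tcp_rot": TCP orientation; "contact_force": force on the tool from outside, world axes, zero at the start; "wrist_torque": the same for the moment, N m; "opening": opening from 0.0 (shut) to 1.0 (fully open).
Only numpy, scipy, OpenCV 4.12 (cv2) and the standard library are available. Lean on these libraries where they do the work, as an engineer would, in place of code of your own. Each camera call takes 0.05 s, during which the arm holds its last target.

## Working session

There is one attempt and no reset: what is moved stays moved. The work goes in short steps, Python scripts to look and compute and a shell command to move; the robot and the scene stay as the last step left them, time stands still between calls to the robot, and variables do not carry over. Pictures are saved under pics/ and viewed, and the job is handed in when it is done.

```bash
mkdir -p pics; ls
python3 - <<'E'
from bench import env
import cv2
s=env.state(); print({k:(v if not hasattr(v,'__len__') else [round(float(x),4) for x in v]) for k,v in s.items()})
for c in ["scene","top","wrist"]:
    r=env.read_camera(c); cv2.imwrite(f"pics/{c}0.png",r["frame"][:,:,::-1])
    print(c,r["fx"],r["cx"],r["cy"],r["D"],r["rvec"],r["tvec"])
    for l in ["case","lid_bar","lid_hinge","hasp_hinge","hasp_pull"]:
        try: print(l,[( [round(q*w,1) for q,w in zip(m["xy"],(640,480))],round(m["score"],2)) for m in env.mark_of(c,l)][:3])
        except Exception as e: print(l,e)
E
```

```text
pics
{'clock': 0.0, 'joint_positions': [-1.2692, 0.4119, -0.0127, 1.5971, 0.0056, 1.1343, -0.0822], 'qd': [-0.001, 0.0002, -0.0005, -0.0002, 0.0001, -0.0001, -0.0014], 'joint_torque': [-0.0004, -58.7927, 0.6422, -29.107, -0.0537, 0.0185, 0.0001], 'position': [0.2257, 0.5822, 0.2218], 'tcp_rot': [0.1838, 0.983, -0.0008, -0.0001], 'contact_force': [-0.3621, -0.1118, -0.0359], 'wrist_torque': [0.0257, 0.0284, -0.0351], 'opening': 0.9987619755890954}
scene 460.4413649341008 317.9912107433137 231.30673263480188 [-0.11038412  0.          0.          0.          0.        ] [ 1.9643073   1.44953793 -0.60523772] [-0.19178197 -0.369839    1.53067079]
case [([327.0, 236.8], 0.65), ([299.5, 174.5], 0.62)]
lid_bar [([299.2, 172.9], 0.65)]
lid_hinge [([355.3, 231.9], 0.77)]
hasp_hinge [([380.8, 187.2], 0.92)]
hasp_pull [([348.4, 175.4], 0.97)]
top 585.3675484499838 315.9397597536329 234.80093229223652 [-0.02778278  0.          0.          0.          0.        ] [ 2.19775292 -2.1413265   0.07194524] [-0.01078709  0.63132239  1.60722496]
case [([302.3, 246.3], 0.66)]
lid_bar [([306.7, 298.2], 0.96)]
lid_hinge [([289.6, 213.1], 0.95), ([299.9, 246.1], 0.32)]
hasp_hinge [([244.9, 251.6], 0.93)]
hasp_pull []
wrist 420.90975615968387 317.9077645645351 238.54116960397727 [-0.01729111  0.          0.          0.          0.        ] [-2.38314017 -1.63387691 -0.24223166] [-0.62536258 -0.03470598  0.38970086]
case []
lid_bar []
lid_hinge []
hasp_hinge []
hasp_pull []
```

View pics/scene0.png

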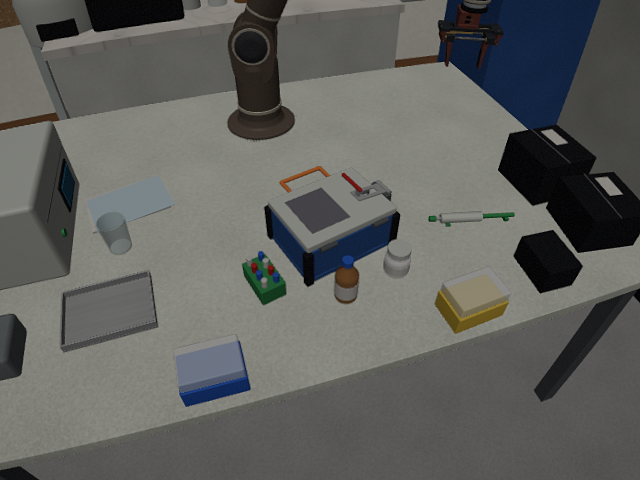

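View pics/top0.png

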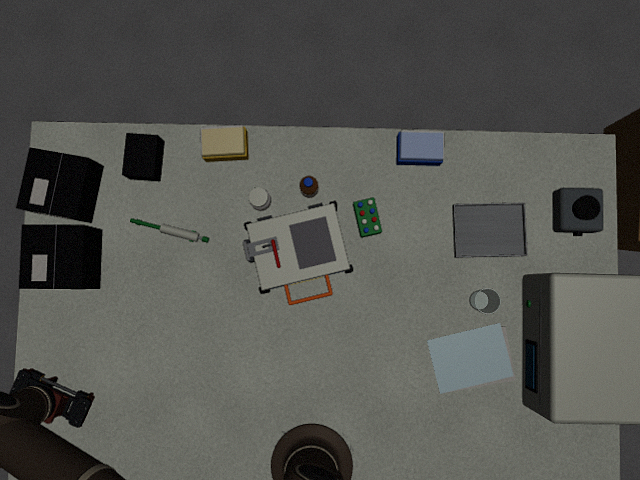

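```bash
cat > h.py <<'E'
import numpy as np, cv2
from scipy.optimize import least_squares
from scipy.spatial.transform import Rotation as R
def proj(r,P):
    K=np.array([[r["fx"],0,r["cx"]],[0,r["fy"],r["cy"]],[0,0,1.]])
    return cv2.projectPoints(np.array(P,float).reshape(-1,1,3),np.array(r["rvec"],float),np.array(r["tvec"],float),K,np.array(r["D"],float))[0].reshape(-1,2)
def case2w(p,P):
    c,s=np.cos(p[2]),np.sin(p[2]); P=np.atleast_2d(P)
    return np.c_[p[0]+c*P[:,0]-s*P[:,1], p[1]+s*P[:,0]+c*P[:,1], P[:,2]]
def pull(h): # case frame
    u,v=-0.078,0.020
    return [-0.022,0.134+u*np.cos(h)+v*np.sin(h),0.124+v*np.cos(h)-u*np.sin(h)]
def bar(a):
    u,v=-0.230,0.010
    return [0.090+u*np.cos(a)+v*np.sin(a),0,0.1005+v*np.cos(a)-u*np.sin(a)]
E
cat > fit.py <<'E'
from bench import env
from h import *
S=env.read_camera("scene");T=env.read_camera("top")
fix=dict(lid_bar=bar(0),lid_hinge=[.09,0,.1005],hasp_hinge=[.02,.134,.124])
obs=[]
for n,r in (("scene",S),("top",T)):
    for l in ["lid_bar","lid_hinge","hasp_hinge","hasp_pull"]:
        m=env.mark_of(n,l)
        if m and m[0]["score"]>.5: obs.append((n,l,np.array(m[0]["xy"])*[640,480]))
def res(p):
    o=[]
    for n,l,xy in obs:
        P=pull(p[3]) if l=="hasp_pull" else fix[l]
        o.append(proj(S if n=="scene" else T,case2w(p,P))[0]-xy)
    return np.concatenate(o)
s=least_squares(res,[.6,0,.1,.1],loss="soft_l1",f_scale=2)
p=s.x;print(p)
for (n,l,xy),e in zip(obs,res(p).reshape(-1,2)):print(n,l,xy.round(1),e.round(1))
np.save("p.npy",p)
cz=[[x,y,.1205] for x,y in((-.09,-.12),(.09,-.12),(.09,.12),(-.09,.12))]
cb=[[x,y,.0] for x,y in((-.09,-.12),(.09,-.12),(.09,.12),(-.09,.12))]
for n,r in (("scene",S),("top",T)):
    f=cv2.resize(r["frame"][:,:,::-1],None,fx=3,fy=3,interpolation=cv2.INTER_CUBIC)
    for pts,c in ((cz,(0,255,0)),(cb,(255,0,255))):
        q=(proj(r,case2w(p,pts))*3+1).astype(int); cv2.polylines(f,[q.reshape(-1,1,2)],True,c,1)
    for P in (bar(0),fix["lid_hinge"],fix["hasp_hinge"],pull(p[3])):
        q=(proj(r,case2w(p,P))[0]*3+1).astype(int);cv2.circle(f,tuple(int(v) for v in q),4,(255,255,0),1)
    c=(proj(r,case2w(p,[0,0,.1]))[0]*3).astype(int)
    cv2.imwrite(f"pics/fit_{n}.png",f[max(0,c[1]-270):c[1]+270,max(0,c[0]-300):c[0]+300])
E
python3 fit.py
```

```text
[0.59082057 0.05526074 0.25885971 0.13776014]
scene lid_bar [301.  170.7] [1.2 2.4]
scene lid_hinge [356.3 234.5] [-1.1 -3.5]
scene hasp_hinge [381.2 186.9] [ 3.5 -1.6]
scene hasp_pull [351.2 176.1] [-1.7 -0. ]
top lid_bar [306.5 299. ] [ 1.9 -0.3]
top lid_hinge [288.8 215.5] [-0. -1.]
top hasp_hinge [244.2 254.1] [ 0.3 -3.1]
top hasp_pull [275.8 256.6] [-1.   2.9]
```

View pics/fit_scene.png

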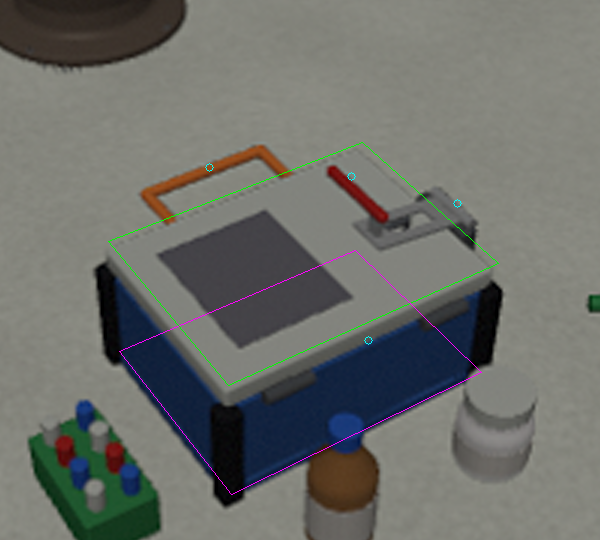

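View pics/fit_top.png

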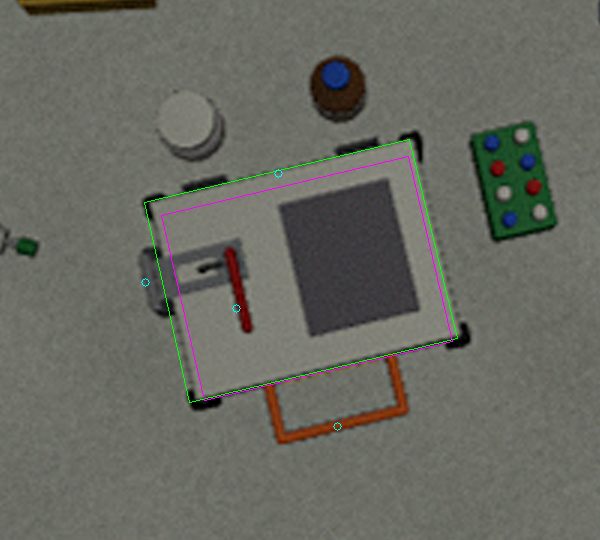

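```bash
cat >> h.py <<'E'
def delta(st,pos,yawY):
    """tool delta to TCP pos with tool z down, tool y at world bearing yawY"""
    Rc=R.from_quat(st["tcp_rot"]); y=np.array([np.cos(yawY),np.sin(yawY),0]); z=np.array([0,0,-1.]); x=np.cross(y,z)
    Rt=R.from_matrix(np.c_[x,y,z])
    d=Rc.inv().apply(np.array(pos)-st["position"])*1e3
    w=np.degrees((Rc.inv()*Rt).as_rotvec())
    return d.round(1),w.round(1)
E
python3 - <<'E'
from bench import env
from h import *
p=np.load("p.npy");st=env.state()
q=case2w(p,pull(p[3]))[0];print("pull",q,"bar",case2w(p,bar(0))[0])
print(delta(st,[q[0]-.03,q[1],.26],p[2]+np.pi/2))
E
```

```text
pull [0.55432656 0.10713277 0.15452186] bar [0.45548502 0.01942376 0.1105    ]
(array([-450.1, -335.6,  -37.4]), array([  0.,  -0., -36.]))
```

```bash
python3 -m creep '[{"claw":40,"dx":-28,"dy":-21,"dz":-5,"wz":-4},{"claw":40,"dx":-56,"dy":-42,"dz":-10,"wz":-8},{"claw":40,"dx":-84,"dy":-63,"dz":-15,"wz":-12},{"claw":40,"dx":-112,"dy":-84,"dz":-20,"wz":-16},{"claw":40,"dx":-140,"dy":-105,"dz":-25,"wz":-20},{"claw":40,"dx":-168,"dy":-126,"dz":-30,"wz":-24},{"claw":40,"dx":-196,"dy":-147,"dz":-35,"wz":-28},{"claw":40,"dx":-225,"dy":-168,"dz":-37,"wz":-32}]' 30
python3 - <<'E'
from bench import env
from h import *
p=np.load("p.npy");st=env.state()
q=case2w(p,pull(p[3]))[0]
print(delta(st,[q[0]-.03,q[1],.26],p[2]+np.pi/2))
E
```

```text
(array([-450.1, -335.6,  -37.4]), array([  0.,  -0., -36.]))invalid input
```

```bash
python3 -m creep '[{"claw":40,"dx":-28,"dy":-21,"dz":-5,"wx":0,"wy":0,"wz":-4},{"claw":40,"dx":-56,"dy":-42,"dz":-10,"wx":0,"wy":0,"wz":-8},{"claw":40,"dx":-84,"dy":-63,"dz":-15,"wx":0,"wy":0,"wz":-12},{"claw":40,"dx":-112,"dy":-84,"dz":-20,"wx":0,"wy":0,"wz":-16},{"claw":40,"dx":-140,"dy":-105,"dz":-25,"wx":0,"wy":0,"wz":-20},{"claw":40,"dx":-168,"dy":-126,"dz":-30,"wx":0,"wy":0,"wz":-24},{"claw":40,"dx":-196,"dy":-147,"dz":-35,"wx":0,"wy":0,"wz":-28},{"claw":40,"dx":-225,"dy":-168,"dz":-37,"wx":0,"wy":0,"wz":-32}]' 30
python3 - <<'E'
from bench import env
from h import *
p=np.load("p.npy");st=env.state()
q=case2w(p,pull(p[3]))[0]
print(delta(st,[q[0]-.03,q[1],.26],p[2]+np.pi/2))
E
```

```text
clock: 2.07
position: [0.3757, 0.3435, 0.2606]
tcp_rot: [-0.096, 0.995, 0.001, 0.0]
contact_force: [0.6, 0.4, -0.2]
opening: 0.463
(array([-100.7, -260.4,    0.4]), array([ 0.1,  0.1, -3.8]))
```

```bash
python3 -m creep '[{"claw":40,"dx":-14,"dy":-36,"dz":0,"wx":0,"wy":0,"wz":-1},{"claw":40,"dx":-28,"dy":-72,"dz":0,"wx":0,"wy":0,"wz":-2},{"claw":40,"dx":-42,"dy":-108,"dz":0,"wx":0,"wy":0,"wz":-3},{"claw":40,"dx":-56,"dy":-144,"dz":0,"wx":0,"wy":0,"wz":-4},{"claw":40,"dx":-70,"dy":-180,"dz":0,"wx":0,"wy":0,"wz":-4},{"claw":40,"dx":-84,"dy":-216,"dz":0,"wx":0,"wy":0,"wz":-4},{"claw":40,"dx":-101,"dy":-260,"dz":0,"wx":0,"wy":0,"wz":-4},{"claw":40,"dx":-101,"dy":-260,"dz":0,"wx":0,"wy":0,"wz":-4}]'
cat > wr.py <<'E'
import sys
from bench import env
from h import *
p=np.load("p.npy");st=env.state();r=env.read_camera("wrist")
Rw=R.from_rotvec(r["rvec"]);print("cam",-Rw.inv().apply(r["tvec"]), st["position"])
f=r["frame"][:,:,::-1].copy()
for l in ["lid_bar","hasp_hinge","hasp_pull"]:
    print(l,[(np.round(np.array(m["xy"])*[640,480],1),round(m["score"],2)) for m in env.mark_of("wrist",l)][:2])
for n,P in dict(lid_bar=bar(0),hasp_hinge=[.02,.134,.124],hasp_pull=pull(p[3])).items():
    q=proj(r,case2w(p,P))[0];print(n,q.round(1))
cv2.imwrite(f"pics/{sys.argv[1]}.png",f)
E
python3 wr.py w1
```

```text
clock: 2.73
position: [0.5261, 0.1007, 0.26]
tcp_rot: [-0.125, 0.992, -0.002, 0.001]
contact_force: [0.0, 0.3, 0.5]
opening: 0.453
cam [0.44788216 0.08177858 0.42045972] [0.52605326 0.10071154 0.26004366]
lid_bar [(array([222.8, 103.9]), 0.63)]
hasp_hinge [(array([405.7, 316. ]), 0.83), (array([220.7, 104.8]), 0.33)]
hasp_pull [(array([310. , 275.2]), 0.83)]
lid_bar [230.4  98.5]
hasp_hinge [412.7 313. ]
hasp_pull [316.3 278.5]
```

View pics/w1.png

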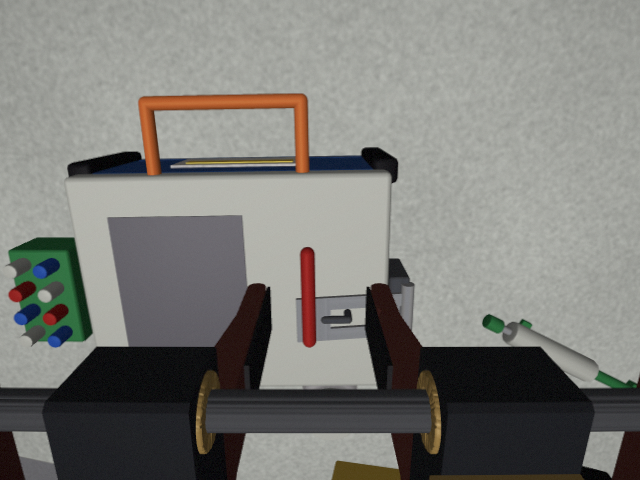

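```bash
cat > fit2.py <<'E'
from bench import env
from h import *
r=env.read_camera("wrist"); p0=np.load("p.npy")
fixed=[(bar(0),(223,102)),([-.14,.05,.1105],(298.5,101)),([-.14,-.05,.1105],(148.5,103.5)),([-.09,-.12,.1205],(68.5,179)),([-.09,.12,.1205],(389.5,171)),([.02,.134,.124],(406,317))]
def res(p):
    h=p[3]; a=np.array(pull(h)); b=a+[-.023,0,0]
    P=[f[0] for f in fixed]+[a,b]; O=[f[1] for f in fixed]+[(307.5,273),(307,250)]
    return (proj(r,case2w(p,P))-np.array(O)).ravel()
s=least_squares(res,p0,loss="soft_l1",f_scale=2);p=s.x
print(p0,p);print(res(p).reshape(-1,2).round(1))
np.save("p.npy",p);st=env.state()
for h in (0.,p[3],.2): print(h,case2w(p,pull(h))[0])
q=case2w(p,pull(p[3]))[0]
print("above",delta(st,[q[0],q[1],q[2]+.03],p[2]+np.pi/2),"grasp",delta(st,[q[0],q[1],q[2]-.016],p[2]+np.pi/2))
E
python3 fit2.py
```

```text
[0.59082057 0.05526074 0.25885971 0.13776014] [0.59071125 0.06164381 0.27510651 0.06914371]
[[-0.2  0.3]
 [-4.4  0.1]
 [ 3.4  0.1]
 [-9.9 -0.5]
 [ 4.4  2. ]
 [ 1.4 -2.1]
 [-0.2  5.7]
 [-0.4 -3. ]]
0.0 [0.55432617 0.10956171 0.144     ]
0.06914370974354098 [0.55390018 0.1110709  0.14934112]
0.2 [0.55282444 0.11488203 0.15909754]
above (array([-30.9,  -7.3,  80.2]), array([ 0. , -0. , -0.8])) grasp (array([-30.9,  -7.3, 126.2]), array([ 0. , -0. , -0.8]))
```

```bash
python3 -m creep '[{"claw":40,"dx":-16,"dy":-4,"dz":20,"wx":0,"wy":0,"wz":-1},{"claw":40,"dx":-31,"dy":-7,"dz":45,"wx":0,"wy":0,"wz":-1},{"claw":40,"dx":-31,"dy":-7,"dz":65,"wx":0,"wy":0,"wz":-1},{"claw":40,"dx":-31,"dy":-7,"dz":75,"wx":0,"wy":0,"wz":-1},{"claw":40,"dx":-31,"dy":-7,"dz":80,"wx":0,"wy":0,"wz":-1},{"claw":40,"dx":-31,"dy":-7,"dz":80,"wx":0,"wy":0,"wz":-1},{"claw":40,"dx":-31,"dy":-7,"dz":80,"wx":0,"wy":0,"wz":-1},{"claw":40,"dx":-31,"dy":-7,"dz":80,"wx":0,"wy":0,"wz":-1}]'
python3 wr.py w2
```

```text
clock: 3.65
position: [0.5551, 0.11, 0.181]
tcp_rot: [-0.138, 0.99, 0.0, 0.001]
contact_force: [0.2, -0.6, 0.0]
opening: 0.454
cam [0.47762404 0.08842491 0.34140718] [0.55514448 0.11004237 0.18099954]
lid_bar [(array([184.9,  32.6]), 0.95)]
hasp_hinge [(array([435.1, 333.7]), 0.63)]
hasp_pull [(array([299.3, 278.5]), 0.57)]
lid_bar [204.9  30.2]
hasp_hinge [450.7 329.8]
hasp_pull [319.4 279.3]
```

View pics/w2.png

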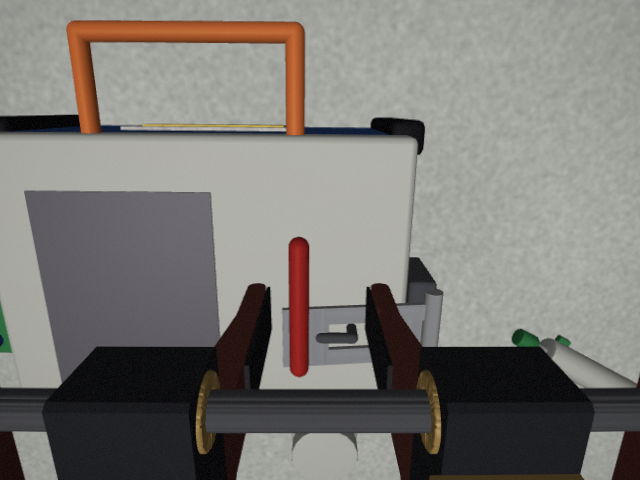

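```bash
sed -e 's/^fixed=.*/fixed=[(bar(0),(186,32)),([-.14,.05,.1105],(295,33)),([-.14,-.05,.1105],(80,32)),([-.09,.12,.1205],(416,140)),([.02,.134,.124],(432,333))]/' -e 's/(307.5,273),(307,250)/(299,276),(299,241)/' fit2.py > fit3.py; python3 fit3.py
python3 - <<'E'
from bench import env
s=env.state();print(s["qd"],s["position"],s["tcp_rot"])
E
```

```text
[0.59071125 0.06164381 0.27510651 0.06914371] [0.59446011 0.05097499 0.26558515 0.08987559]
[[-0.4  0.3]
 [-9.6  0.2]
 [ 6.3 -0.2]
 [ 5.9 -1.5]
 [-0.4  0.7]
 [-0.4  7.7]
 [-0.5 -2.4]]
0.0 [0.55853291 0.09923715 0.144     ]
0.08987559158034575 [0.55797911 0.10127308 0.15092014]
0.2 [0.5570819  0.10457152 0.15909754]
above (array([-0.6, -8.8, -0.6]), array([0. , 0.1, 0.6])) grasp (array([-0.6, -8.8, 45.4]), array([0. , 0.1, 0.6]))
[ 0.00064801  0.00371307 -0.00033641  0.00302217  0.00103674  0.00029923
  0.00075504] [0.5549646  0.10957664 0.18031047] [-1.37546582e-01  9.90495140e-01  1.38003920e-04  5.44815097e-04]
```

```bash
python3 -m creep '[{"claw":40,"dx":0,"dy":-5,"dz":0,"wx":0,"wy":0,"wz":0},{"claw":40,"dx":0,"dy":-9,"dz":8,"wx":0,"wy":0,"wz":0},{"claw":40,"dx":0,"dy":-9,"dz":20,"wx":0,"wy":0,"wz":0},{"claw":40,"dx":0,"dy":-9,"dz":32,"wx":0,"wy":0,"wz":0},{"claw":40,"dx":0,"dy":-9,"dz":40,"wx":0,"wy":0,"wz":0},{"claw":40,"dx":0,"dy":-9,"dz":45,"wx":0,"wy":0,"wz":0},{"claw":40,"dx":0,"dy":-9,"dz":45,"wx":0,"wy":0,"wz":0},{"claw":40,"dx":0,"dy":-9,"dz":45,"wx":0,"wy":0,"wz":0}]'
python3 wr.py w3
```

```text
clock: 4.57
position: [0.5572, 0.1007, 0.1345]
tcp_rot: [-0.137, 0.991, -0.0, -0.0]
contact_force: [-0.2, 0.0, -0.3]
opening: 0.455
cam [0.48002144 0.07928131 0.2950846 ] [0.55717798 0.10066283 0.13448291]
lid_bar [(array([174. ,  14.5]), 0.85)]
hasp_hinge [(array([238.1, 254.6]), 0.72)]
hasp_pull [(array([320.8, 327.2]), 0.78)]
lid_bar [174.2  12.9]
hasp_hinge [475.7 383.3]
hasp_pull [317.4 331.7]
```

View pics/w3.png

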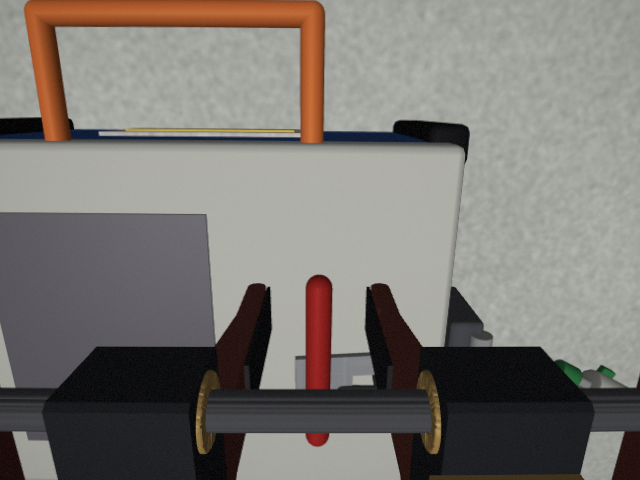

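```bash
python3 -m creep '[{"claw":5,"dx":0,"dy":0,"dz":0,"wx":0,"wy":0,"wz":0},{"claw":5,"dx":0,"dy":0,"dz":0,"wx":0,"wy":0,"wz":0},{"claw":5,"dx":0,"dy":0,"dz":0,"wx":0,"wy":0,"wz":0},{"claw":5,"dx":0,"dy":0,"dz":0,"wx":0,"wy":0,"wz":0},{"claw":5,"dx":0,"dy":0,"dz":0,"wx":0,"wy":0,"wz":0},{"claw":5,"dx":0,"dy":0,"dz":0,"wx":0,"wy":0,"wz":0},{"claw":5,"dx":0,"dy":0,"dz":0,"wx":0,"wy":0,"wz":0},{"claw":5,"dx":0,"dy":0,"dz":0,"wx":0,"wy":0,"wz":0}]' 20
python3 - <<'E'
from h import *
h0=.09;a=np.array(pull(h0))
for h in np.arange(.09,2.05,.12):
    d=np.array(pull(h))-a; print(round(h,2),"dy",(d[1]*1e3).round(1),"dz",(-d[2]*1e3).round(1))
E
```

```text
clock: 5.43
position: [0.5572, 0.1008, 0.1347]
tcp_rot: [-0.137, 0.991, -0.0, 0.0]
contact_force: [-0.2, -0.6, 1.4]
opening: 0.104
0.09 dy 0.0 dz -0.0
0.21 dy 3.8 dz -8.9
0.33 dy 8.6 dz -17.3
0.45 dy 14.4 dz -25.0
0.57 dy 21.0 dz -32.0
0.69 dy 28.5 dz -38.1
0.81 dy 36.6 dz -43.4
0.93 dy 45.3 dz -47.6
1.05 dy 54.4 dz -50.7
1.17 dy 63.9 dz -52.7
1.29 dy 73.5 dz -53.6
1.41 dy 83.1 dz -53.3
1.53 dy 92.7 dz -51.8
1.65 dy 102.0 dz -49.2
1.77 dy 110.9 dz -45.6
1.89 dy 119.4 dz -40.9
2.01 dy 127.2 dz -35.2
```

```bash
python3 -m creep '[{"claw":5,"dx":0,"dy":1.5,"dz":-4.5,"wx":0,"wy":0,"wz":0},{"claw":5,"dx":0,"dy":4,"dz":-9,"wx":0,"wy":0,"wz":0},{"claw":5,"dx":0,"dy":9,"dz":-17,"wx":0,"wy":0,"wz":0},{"claw":5,"dx":0,"dy":14,"dz":-25,"wx":0,"wy":0,"wz":0},{"claw":5,"dx":0,"dy":21,"dz":-32,"wx":0,"wy":0,"wz":0},{"claw":5,"dx":0,"dy":28,"dz":-38,"wx":0,"wy":0,"wz":0},{"claw":5,"dx":0,"dy":36,"dz":-43,"wx":0,"wy":0,"wz":0},{"claw":5,"dx":0,"dy":36,"dz":-43,"wx":0,"wy":0,"wz":0}]'
```

```text
clock: 6.1
position: [0.5476, 0.1362, 0.1801]
tcp_rot: [-0.138, 0.99, -0.0, 0.001]
contact_force: [-0.4, -6.1, 9.7]
opening: 0.107
```

```bash
python3 -m creep '[{"claw":5,"dx":0,"dy":0,"dz":-3,"wx":0,"wy":0,"wz":0},{"claw":5,"dx":0,"dy":8,"dz":-7,"wx":0,"wy":0,"wz":0},{"claw":5,"dx":0,"dy":17,"dz":-11,"wx":0,"wy":0,"wz":0},{"claw":5,"dx":0,"dy":27,"dz":-13,"wx":0,"wy":0,"wz":0},{"claw":5,"dx":0,"dy":36,"dz":-14,"wx":0,"wy":0,"wz":0},{"claw":5,"dx":0,"dy":46,"dz":-14,"wx":0,"wy":0,"wz":0},{"claw":5,"dx":0,"dy":46,"dz":-14,"wx":0,"wy":0,"wz":0},{"claw":5,"dx":0,"dy":46,"dz":-14,"wx":0,"wy":0,"wz":0}]'
python3 wr.py w4
python3 - <<'E'
from bench import env
import cv2
r=env.read_camera("scene"); f=r["frame"][110:310,200:460,::-1]; cv2.imwrite("pics/s4.png",cv2.resize(f,None,fx=3,fy=3))
E
```

```text
clock: 6.77
position: [0.535, 0.1819, 0.1927]
tcp_rot: [-0.139, 0.99, 0.001, 0.001]
contact_force: [1.0, 2.0, 6.5]
opening: 0.105
cam [0.4575249  0.1600117  0.35304847] [0.53495628 0.18191845 0.19265755]
lid_bar [(array([52.8, 38.5]), 0.79)]
hasp_hinge []
hasp_pull [(array([320.7, 322.6]), 0.9)]
lid_bar [51.3 35.8]
hasp_hinge [302.5 323. ]
hasp_pull [154.  273.3]
```

View pics/s4.png

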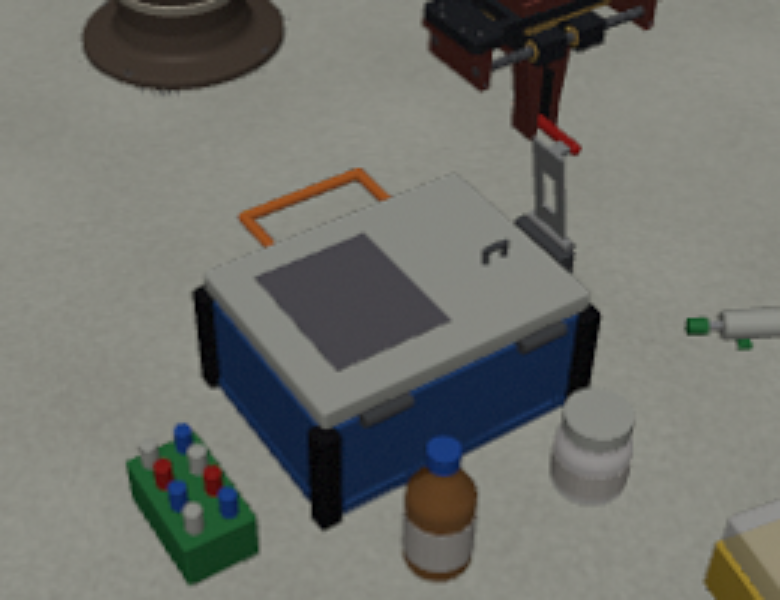

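View pics/w4.png

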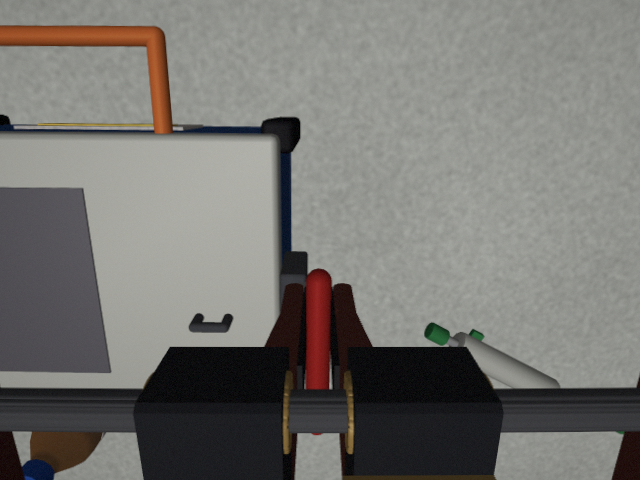

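```bash
python3 -m creep '[{"claw":5,"dx":0,"dy":9,"dz":0,"wx":0,"wy":0,"wz":0},{"claw":5,"dx":0,"dy":19,"dz":3,"wx":0,"wy":0,"wz":0},{"claw":5,"dx":0,"dy":29,"dz":6,"wx":0,"wy":0,"wz":0},{"claw":5,"dx":0,"dy":38,"dz":10,"wx":0,"wy":0,"wz":0},{"claw":5,"dx":0,"dy":47,"dz":16,"wx":0,"wy":0,"wz":0},{"claw":5,"dx":0,"dy":53,"dz":21,"wx":0,"wy":0,"wz":0},{"claw":5,"dx":0,"dy":53,"dz":21,"wx":0,"wy":0,"wz":0},{"claw":5,"dx":0,"dy":53,"dz":21,"wx":0,"wy":0,"wz":0}]'
```

```text
clock: 7.68
position: [0.5213, 0.231, 0.1697]
tcp_rot: [-0.138, 0.99, -0.0, 0.001]
contact_force: [8.9, -1.4, -4.9]
opening: 0.11
```

```bash
python3 -m creep '[{"claw":40,"dx":0,"dy":0,"dz":0,"wx":0,"wy":0,"wz":0},{"claw":40,"dx":0,"dy":0,"dz":0,"wx":0,"wy":0,"wz":0},{"claw":40,"dx":0,"dy":0,"dz":0,"wx":0,"wy":0,"wz":0},{"claw":40,"dx":0,"dy":0,"dz":-10,"wx":0,"wy":0,"wz":0},{"claw":40,"dx":0,"dy":0,"dz":-30,"wx":0,"wy":0,"wz":0},{"claw":40,"dx":0,"dy":0,"dz":-55,"wx":0,"wy":0,"wz":0},{"claw":40,"dx":0,"dy":0,"dz":-80,"wx":0,"wy":0,"wz":0},{"claw":40,"dx":0,"dy":0,"dz":-80,"wx":0,"wy":0,"wz":0}]'
python3 - <<'E'
from bench import env
import cv2
r=env.read_camera("scene"); f=r["frame"][110:310,200:460,::-1]; cv2.imwrite("pics/s5.png",cv2.resize(f,None,fx=3,fy=3))
from h import *
p=np.load("p.npy");st=env.state()
b=case2w(p,bar(0))[0];print(b,st["position"],delta(st,[b[0],b[1],.25],p[2]))
E
```

```text
clock: 8.35
position: [0.522, 0.2319, 0.2563]
tcp_rot: [-0.138, 0.99, 0.002, 0.003]
contact_force: [1.1, 0.2, 0.4]
opening: 0.456
[0.45936864 0.01422863 0.1105    ] [0.52131373 0.23159478 0.25393756] (array([ 118.9, -192.2,    3.1]), array([ 0.3,  0.1, 90.6]))
```

View pics/s5.png

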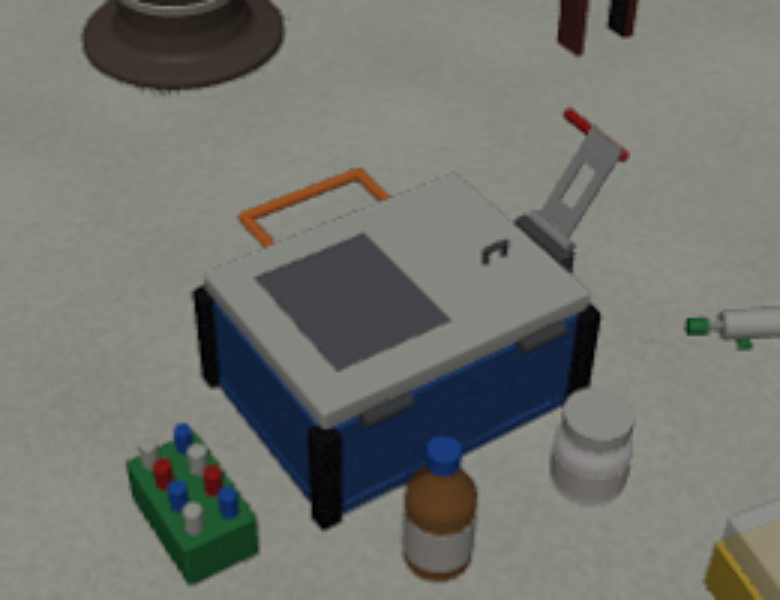

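```bash
python3 -m creep '[{"claw":40,"dx":8,"dy":-14,"dz":0,"wx":0,"wy":0,"wz":6.5},{"claw":40,"dx":17,"dy":-28,"dz":0,"wx":0,"wy":0,"wz":13},{"claw":40,"dx":26,"dy":-42,"dz":0,"wx":0,"wy":0,"wz":20},{"claw":40,"dx":35,"dy":-56,"dz":0,"wx":0,"wy":0,"wz":26},{"claw":40,"dx":44,"dy":-70,"dz":0,"wx":0,"wy":0,"wz":33},{"claw":40,"dx":52,"dy":-84,"dz":0,"wx":0,"wy":0,"wz":39},{"claw":40,"dx":61,"dy":-98,"dz":0,"wx":0,"wy":0,"wz":45},{"claw":40,"dx":61,"dy":-98,"dz":0,"wx":0,"wy":0,"wz":45}]'
python3 - <<'E'
from bench import env
from h import *
p=np.load("p.npy");st=env.state()
b=case2w(p,bar(0))[0];print(delta(st,[b[0],b[1],.20],p[2]))
E
```

```text
clock: 9.07
position: [0.4871, 0.1166, 0.2503]
tcp_rot: [0.256, 0.967, -0.001, -0.001]
contact_force: [-0.4, -1.0, 0.2]
opening: 0.457
(array([ -26.6, -102.6,   50.4]), array([-0.1, -0. , 45.1]))
```

```bash
python3 -m creep '[{"claw":40,"dx":-4,"dy":-15,"dz":0,"wx":0,"wy":0,"wz":7},{"claw":40,"dx":-8,"dy":-30,"dz":10,"wx":0,"wy":0,"wz":14},{"claw":40,"dx":-12,"dy":-45,"dz":18,"wx":0,"wy":0,"wz":21},{"claw":40,"dx":-16,"dy":-60,"dz":26,"wx":0,"wy":0,"wz":28},{"claw":40,"dx":-20,"dy":-77,"dz":34,"wx":0,"wy":0,"wz":34},{"claw":40,"dx":-24,"dy":-92,"dz":42,"wx":0,"wy":0,"wz":40},{"claw":40,"dx":-27,"dy":-103,"dz":50,"wx":0,"wy":0,"wz":45},{"claw":40,"dx":-27,"dy":-103,"dz":50,"wx":0,"wy":0,"wz":45}]'
python3 -m creep '[{"claw":40,"dx":0,"dy":0,"dz":0,"wx":0,"wy":0,"wz":0},{"claw":40,"dx":0,"dy":0,"dz":0,"wx":0,"wy":0,"wz":0},{"claw":40,"dx":0,"dy":0,"dz":0,"wx":0,"wy":0,"wz":0},{"claw":40,"dx":0,"dy":0,"dz":0,"wx":0,"wy":0,"wz":0},{"claw":40,"dx":0,"dy":0,"dz":0,"wx":0,"wy":0,"wz":0},{"claw":40,"dx":0,"dy":0,"dz":0,"wx":0,"wy":0,"wz":0},{"claw":40,"dx":0,"dy":0,"dz":0,"wx":0,"wy":0,"wz":0},{"claw":40,"dx":0,"dy":0,"dz":0,"wx":0,"wy":0,"wz":0}]'
python3 wr.py w6
```

```text
clock: 9.73
position: [0.4603, 0.0154, 0.1992]
tcp_rot: [0.604, 0.797, -0.001, -0.001]
contact_force: [-0.5, 0.2, 0.0]
opening: 0.453
clock: 10.4
position: [0.4618, 0.0168, 0.2007]
tcp_rot: [0.603, 0.798, 0.0, 0.0]
contact_force: [-0.7, -0.2, 0.4]
opening: 0.453
cam [0.43958205 0.09399959 0.36125094] [0.4617888  0.01684697 0.20070968]
lid_bar [(array([311.9, 250.3]), 0.68)]
hasp_hinge [(array([627.7,  16.3]), 0.85)]
hasp_pull []
lid_bar [313.5 248.1]
hasp_hinge [627.7  11.2]
hasp_pull [550.3 165.2]
```

View pics/w6.png

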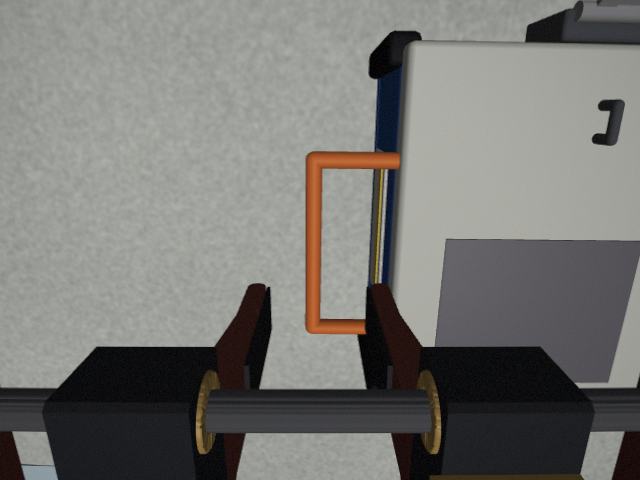

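```bash
python3 - <<'E'
from bench import env
from h import *
p=np.load("p.npy");st=env.state()
b=case2w(p,bar(0))[0];print(delta(st,[b[0],b[1],.0945],p[2]))
E
python3 -m creep '[{"claw":34,"dx":-2,"dy":-2,"dz":15,"wx":0,"wy":0,"wz":0},{"claw":34,"dx":-2,"dy":-2,"dz":35,"wx":0,"wy":0,"wz":0},{"claw":34,"dx":-2,"dy":-2,"dz":55,"wx":0,"wy":0,"wz":0},{"claw":34,"dx":-2,"dy":-2,"dz":70,"wx":0,"wy":0,"wz":0},{"claw":34,"dx":-2,"dy":-2,"dz":82,"wx":0,"wy":0,"wz":0},{"claw":34,"dx":-2,"dy":-2,"dz":92,"wx":0,"wy":0,"wz":0},{"claw":34,"dx":-2,"dy":-2,"dz":100,"wx":0,"wy":0,"wz":0},{"claw":34,"dx":-2,"dy":-2,"dz":106,"wx":0,"wy":0,"wz":0}]'
python3 wr.py w7
```

```text
(array([ -1.8,  -3. , 106.2]), array([ 0. , -0. ,  0.6]))
clock: 11.27
position: [0.4603, 0.0142, 0.094]
tcp_rot: [0.603, 0.798, -0.0, -0.0]
contact_force: [0.0, 0.1, 0.5]
opening: 0.391
cam [0.43821542 0.09146308 0.25453385] [0.46030743 0.01424258 0.09399019]
lid_bar [(array([316.3, 329.3]), 0.95)]
hasp_hinge []
hasp_pull []
lid_bar [316.1 329.7]
hasp_hinge [905.  -81.4]
hasp_pull [776.8 208.6]
```

View pics/w7.png

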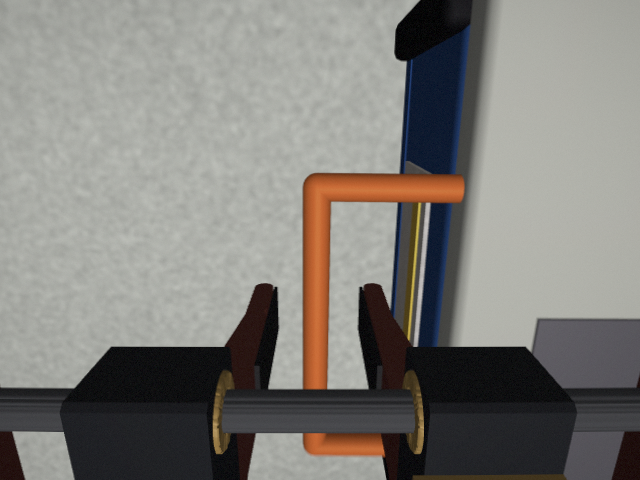

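```bash
python3 -m creep '[{"claw":5,"dx":0,"dy":0,"dz":0,"wx":0,"wy":0,"wz":0},{"claw":5,"dx":0,"dy":0,"dz":0,"wx":0,"wy":0,"wz":0},{"claw":5,"dx":0,"dy":0,"dz":0,"wx":0,"wy":0,"wz":0},{"claw":5,"dx":0,"dy":0,"dz":0,"wx":0,"wy":0,"wz":0},{"claw":5,"dx":0,"dy":0,"dz":0,"wx":0,"wy":0,"wz":0},{"claw":5,"dx":0,"dy":0,"dz":0,"wx":0,"wy":0,"wz":0},{"claw":5,"dx":0,"dy":0,"dz":0,"wx":0,"wy":0,"wz":0},{"claw":5,"dx":0,"dy":0,"dz":0,"wx":0,"wy":0,"wz":0}]' 40
python3 - <<'E'
from h import *
from bench import env
st=env.state(); print(st["position"], R.from_quat(st["tcp_rot"]).as_matrix().round(3).tolist(), np.load("p.npy"))
a=np.array(bar(0))
for h in np.radians(np.arange(0,56,4)):
    d=np.array(bar(h))-a; print(round(np.degrees(h)),"x",(d[0]*1e3).round(1),"dz",(-d[2]*1e3).round(1))
d=np.array(bar(np.radians(50)))-a;print(d)
E
```

```text
clock: 12.13
position: [0.4594, 0.014, 0.0948]
tcp_rot: [0.603, 0.798, -0.0, -0.001]
contact_force: [-4.6, -0.7, 6.1]
opening: 0.106
[0.45937653 0.01403396 0.09481484] [[-0.272, 0.962, -0.002], [0.962, 0.272, 0.0], [0.001, -0.002, -1.0]] [0.59446011 0.05097499 0.26558515 0.08987559]
0 x 0.0 dz -0.0
4 x 1.3 dz -16.0
8 x 3.6 dz -31.9
12 x 7.1 dz -47.6
16 x 11.7 dz -63.0
20 x 17.3 dz -78.1
24 x 24.0 dz -92.7
28 x 31.6 dz -106.8
32 x 40.2 dz -120.4
36 x 49.8 dz -133.3
40 x 60.2 dz -145.5
44 x 71.5 dz -157.0
48 x 83.5 dz -167.6
52 x 96.3 dz -177.4
[0.08981929 0.         0.1726181 ]
```

```bash
python3 -m creep '[{"claw":5,"dx":0,"dy":0.5,"dz":-8,"wx":0,"wy":0,"wz":0},{"claw":5,"dx":0,"dy":1.5,"dz":-18,"wx":0,"wy":0,"wz":0},{"claw":5,"dx":0,"dy":4,"dz":-32,"wx":0,"wy":0,"wz":0},{"claw":5,"dx":0,"dy":7,"dz":-47.5,"wx":0,"wy":0,"wz":0},{"claw":5,"dx":0,"dy":11.5,"dz":-63,"wx":0,"wy":0,"wz":0},{"claw":5,"dx":0,"dy":17,"dz":-78,"wx":0,"wy":0,"wz":0},{"claw":5,"dx":0,"dy":17,"dz":-78,"wx":0,"wy":0,"wz":0},{"claw":5,"dx":0,"dy":17,"dz":-78,"wx":0,"wy":0,"wz":0}]'
python3 - <<'E'
from bench import env
import cv2
r=env.read_camera("scene"); f=r["frame"][70:310,200:460,::-1]; cv2.imwrite("pics/s8.png",cv2.resize(f,None,fx=2.5,fy=2.5))
E
```

```text
clock: 12.8
position: [0.4757, 0.0184, 0.1738]
tcp_rot: [0.603, 0.798, -0.0, -0.001]
contact_force: [-4.8, -2.9, -0.5]
opening: 0.1
```

View pics/s8.png

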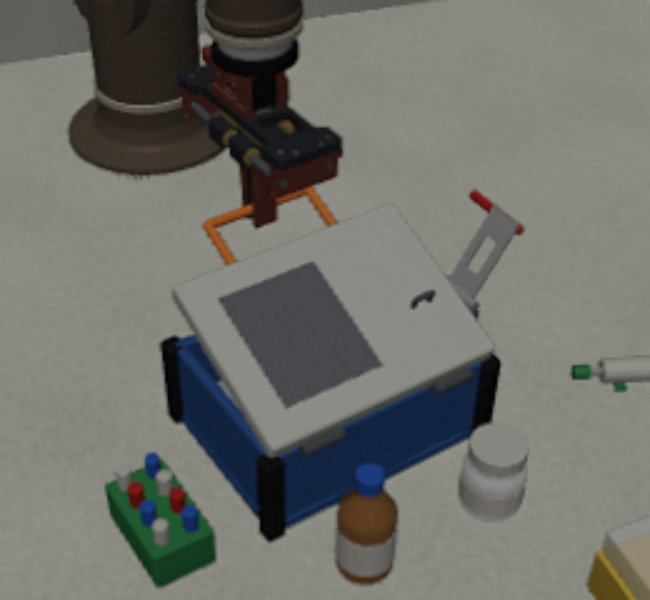

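```bash
python3 -m creep '[{"claw":5,"dx":0,"dy":7,"dz":-14.5,"wx":0,"wy":0,"wz":0},{"claw":5,"dx":0,"dy":14.5,"dz":-28.5,"wx":0,"wy":0,"wz":0},{"claw":5,"dx":0,"dy":23,"dz":-42,"wx":0,"wy":0,"wz":0},{"claw":5,"dx":0,"dy":32.5,"dz":-55,"wx":0,"wy":0,"wz":0},{"claw":5,"dx":0,"dy":43,"dz":-67.5,"wx":0,"wy":0,"wz":0},{"claw":5,"dx":0,"dy":54,"dz":-79,"wx":0,"wy":0,"wz":0},{"claw":5,"dx":0,"dy":66,"dz":-89.5,"wx":0,"wy":0,"wz":0},{"claw":5,"dx":0,"dy":66,"dz":-89.5,"wx":0,"wy":0,"wz":0}]'
cat > ang.py <<'E'
from bench import env
from h import *
import sys
p=np.load("p.npy");st=env.state()
g=np.array(st["position"])-R.from_quat(st["tcp_rot"]).apply([0,0,.019-.003]); 
c,s=np.cos(p[2]),np.sin(p[2]); d=g[:2]-p[:2]; X=c*d[0]+s*d[1]; 
print("bar case x",X,"z",g[2],"angle est",np.degrees(np.arctan2(g[2]-.1005,.09-X)-np.arctan2(.01,.23)),"radius",np.hypot(g[2]-.1005,.09-X))
print(st["contact_force"],st["opening"],st["clock"])
for n in ("scene","top"):
    r=env.read_camera(n); m=env.mark_of(n,"lid_bar")
    print(n,[(np.array(k["xy"])*[640,480],k["score"]) for k in m][:2])
    for a in (40,45,50,55): print(a,proj(r,case2w(p,bar(np.radians(a))))[0].round(1))
    q=proj(r,case2w(p,[0,0,.2]))[0].astype(int);f=r["frame"][max(0,q[1]-110):q[1]+110,q[0]-130:q[0]+130,::-1]
    f=cv2.resize(f,None,fx=2.7,fy=2.7);cv2.imwrite(f"pics/{n}_{sys.argv[1]}.png",f)
    print("crop origin",q-[130,110])
E
python3 ang.py 9
```

```text
clock: 13.52
position: [0.5395, 0.0358, 0.2657]
tcp_rot: [0.603, 0.797, -0.001, -0.001]
contact_force: [-17.0, -3.7, 17.9]
opening: 0.102
bar case x -0.05697706195766095 z 0.28166573846347903 angle est 48.45854253649265 radius 0.2332879798333463
[-16.96444417  -3.72409211  17.94239371] 0.10170450173451848 13.5167
scene [(array([317.824, 134.208]), 0.88), (array([357.376, 233.184]), 0.35)]
40 [312.7 136.1]
45 [316.1 133.5]
50 [320.  131.7]
55 [324.2 130.6]
crop origin [202  65]
top []
40 [302.8 274. ]
45 [301.2 268. ]
50 [299.4 261.5]
55 [297.5 254.4]
crop origin [166 133]
```

View pics/scene_9.png

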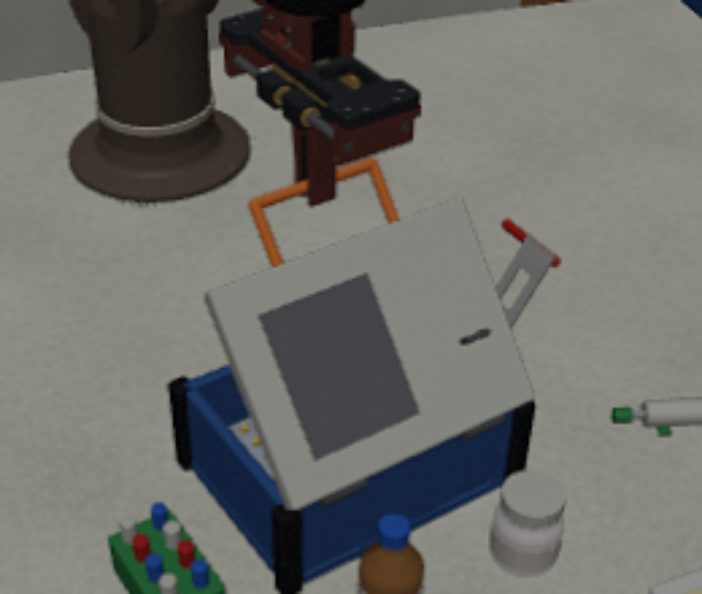

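View pics/top_9.png

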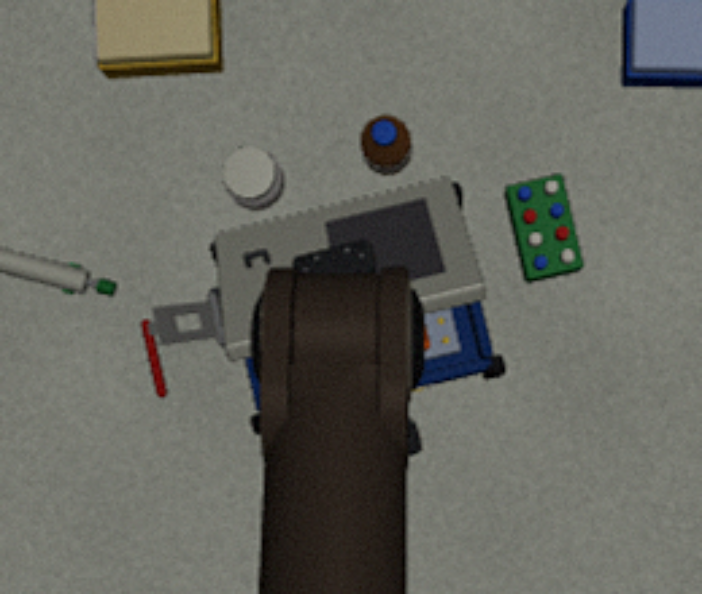

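```bash
python3 -m creep '[{"claw":5,"dx":0,"dy":0,"dz":-2,"wx":0,"wy":0,"wz":0},{"claw":5,"dx":0,"dy":1,"dz":-4,"wx":0,"wy":0,"wz":0},{"claw":5,"dx":0,"dy":2,"dz":-5.5,"wx":0,"wy":0,"wz":0},{"claw":5,"dx":0,"dy":2,"dz":-5.5,"wx":0,"wy":0,"wz":0},{"claw":5,"dx":0,"dy":2,"dz":-5.5,"wx":0,"wy":0,"wz":0},{"claw":5,"dx":0,"dy":2,"dz":-5.5,"wx":0,"wy":0,"wz":0},{"claw":5,"dx":0,"dy":2,"dz":-5.5,"wx":0,"wy":0,"wz":0},{"claw":5,"dx":0,"dy":2,"dz":-5.5,"wx":0,"wy":0,"wz":0}]'
python3 ang.py 10
```

```text
clock: 14.38
position: [0.5418, 0.0365, 0.2678]
tcp_rot: [0.603, 0.797, -0.001, -0.0]
contact_force: [-3.6, -4.8, 2.2]
opening: 0.099
bar case x -0.05463264798856023 z 0.28383131079775065 angle est 49.2400422068856 radius 0.23351439438074095
[-3.63617947 -4.76571103  2.18070627] 0.09903087134924568 14.3833
scene [(array([318.272, 130.416]), 0.9)]
40 [312.7 136.1]
45 [316.1 133.5]
50 [320.  131.7]
55 [324.2 130.6]
crop origin [202  65]
top []
40 [302.8 274. ]
45 [301.2 268. ]
50 [299.4 261.5]
55 [297.5 254.4]
crop origin [166 133]
```

Run:
```python
from bench import env
import cv2
r=env.read_camera("scene"); print(env.state()["contact_force"]); f=r["frame"][120:290,255:405,::-1]; cv2.imwrite("pics/s11.png",f[:, :].repeat(1,0)); 
g=cv2.resize(f[:85],None,fx=5,fy=5,interpolation=cv2.INTER_CUBIC);cv2.imwrite("pics/s11a.png",g)
g=cv2.resize(f[75:170],None,fx=5,fy=5,interpolation=cv2.INTER_CUBIC);cv2.imwrite("pics/s11b.png",g)
```

```text
[-3.61499507 -6.12504981  2.35099202]
```

View pics/s11a.png

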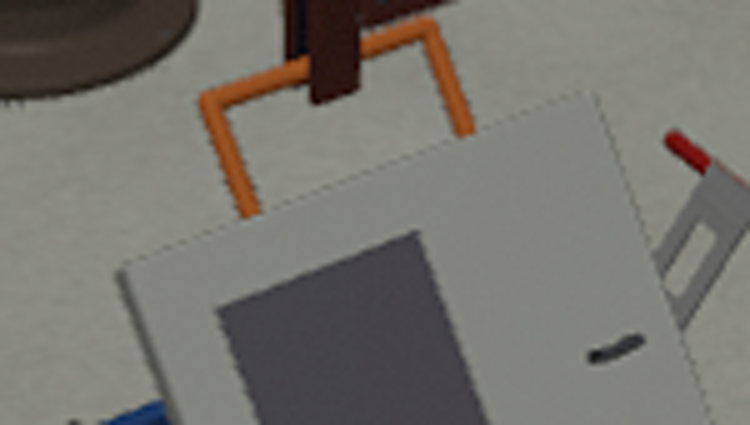

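View pics/s11b.png

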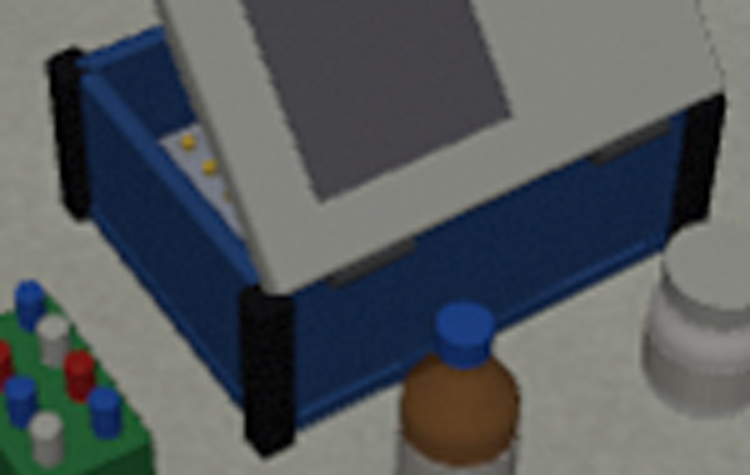

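```bash
cat > fit4.py <<'E'
from bench import env
from h import *
r=env.read_camera("scene"); p0=np.load("p.npy"); st=env.state()
obs=np.array([(279,174),(373.4,139),(309.4,253.6),(399.4,213),(296.4,140),(341,125.4)])
def L(u,v,y,a): return [.09+u*np.cos(a)+v*np.sin(a),y,.1005+v*np.cos(a)-u*np.sin(a)]
def P(q):
    a=q[3];w=q[4]
    return case2w(q,[L(-.18,.02,-w,a),L(-.18,.02,w,a),L(0,.02,-w,a),L(0,.02,w,a),L(-.23,.01,-q[5],a),L(-.23,.01,q[5],a)])
g=np.array(st["position"])-R.from_quat(st["tcp_rot"]).apply([0,0,.016])
def res(q,useg): 
    o=[(proj(r,P(q))-obs).ravel(),(q[:2]-p0[:2])/.004,(q[2:3]-p0[2])/.02,[(q[4]-.12)/.003,(q[5]-.052)/.003]]
    if useg:
        b=case2w(q,L(-.23,.01,0,q[3]))[0]; ax=np.array([np.cos(q[2]),np.sin(q[2]),0]); o.append([np.dot(b-g,ax)/.0015,(b-g)[2]/.002])
    return np.concatenate(o)
for ug in (0,1):
    s=least_squares(res,[*p0[:3],.87,.12,.052],args=(ug,),loss="soft_l1")
    print(s.x,np.degrees(s.x[3])); print(res(s.x,ug).round(1))
E
python3 fit4.py
```

```text
[0.5957247  0.04790426 0.25498187 0.86383395 0.11859022 0.05430772] 49.49403963225461
[-0.1 -1.8  0.4 -1.4  0.5  1.1  0.4  0.6 -0.1 -0.1 -1.1 -0.3  0.3 -0.8
 -0.5 -0.5  0.8]
[0.59466601 0.04849339 0.25260594 0.85674744 0.11857012 0.05425748] 49.08801260146686
[-0.2 -2.3  0.2 -1.6  0.4  0.5  0.5  0.3 -0.2 -0.3 -1.2 -0.4  0.1 -0.6
 -0.6 -0.5  0.8  0.7 -1.5]
```

```bash
python3 -m creep '[{"claw":5,"dx":0,"dy":1,"dz":-1,"wx":0,"wy":0,"wz":0},{"claw":5,"dx":0,"dy":1.8,"dz":-1.8,"wx":0,"wy":0,"wz":0},{"claw":5,"dx":0,"dy":1.8,"dz":-1.8,"wx":0,"wy":0,"wz":0},{"claw":5,"dx":0,"dy":1.8,"dz":-1.8,"wx":0,"wy":0,"wz":0},{"claw":5,"dx":0,"dy":1.8,"dz":-1.8,"wx":0,"wy":0,"wz":0},{"claw":5,"dx":0,"dy":1.8,"dz":-1.8,"wx":0,"wy":0,"wz":0},{"claw":5,"dx":0,"dy":1.8,"dz":-1.8,"wx":0,"wy":0,"wz":0},{"claw":5,"dx":0,"dy":1.8,"dz":-1.8,"wx":0,"wy":0,"wz":0}]'
python3 ang.py 12
```

```text
clock: 15.35
position: [0.5438, 0.0371, 0.2696]
tcp_rot: [0.603, 0.797, -0.0, 0.0]
contact_force: [-1.5, -4.8, 1.2]
opening: 0.1
bar case x -0.052535654074774715 z 0.2856357828189144 angle est 49.91784788297849 radius 0.23364860530826215
[-1.52327752 -4.80014586  1.16200429] 0.09967948001130802 15.35
scene [(array([319.488, 128.016]), 0.93), (array([479.68 , 218.304]), 0.24)]
40 [312.7 136.1]
45 [316.1 133.5]
50 [320.  131.7]
55 [324.2 130.6]
crop origin [202  65]
top []
40 [302.8 274. ]
45 [301.2 268. ]
50 [299.4 261.5]
55 [297.5 254.4]
crop origin [166 133]
```

View pics/scene_12.png

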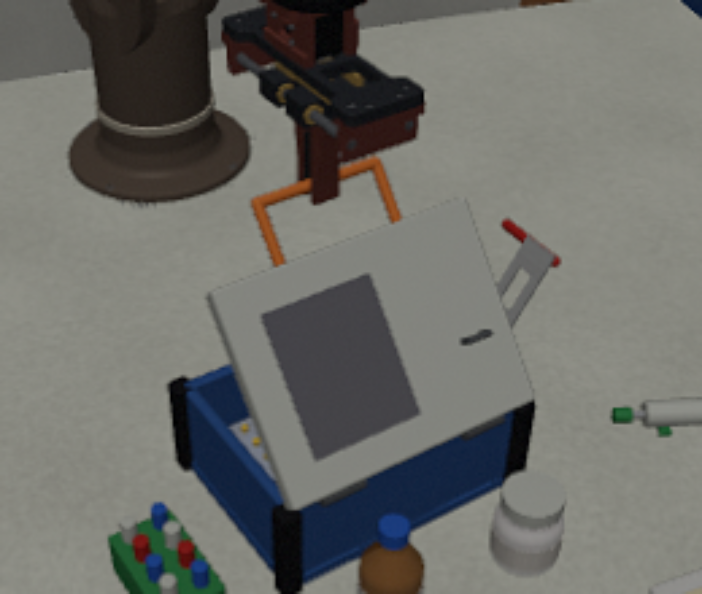

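The scene picture shows the lid up with the fingers on the bar (crop about 322,190), the hasp past upright on the outside, and the bystanders where they were. Estimates put the lid at about 50°, so I'm handing it in.

Run:
```python
from bench import env
print(env.job_done()); s=env.state(); print(s["clock"],s["position"],s["opening"],s["contact_force"])
```

```text
the job is handed in; nothing more can be done
None
the job is handed in; nothing more can be done
```

The carrier is open and handed in. I swung the hasp off the catch to about 2.0 rad (115°, past upright), then raised the lid by its bar. The gripper still holds the bar at 40 N.

- **Lid angle:** the arm's position put it at 49.9° in the last check. A fit to the picture one step earlier gave 49.1–49.5°, and I then raised it about 0.7° more, so roughly 50°, give or take a degree.
- **Hold:** the gripper opening was 0.10, about 9 mm on the 10 mm bar. The force on the tool was about 5 N.
- **Time:** about 15 s on the robot's clock.
- **Bystanders:** the rack, bottle, jar and pipette look unmoved in the last pictures. I did not check the beaker again, but the arm never went near it.

- **Force during the moves:** it rose to about 11 N while swinging the hasp and 25 N while lifting the lid, because my arc was a few mm too tight. I eased it off both times.
- **Disagreements:**
  - The arm's position puts the bar 233.6 mm from the hinge, where 230.2 mm is expected.
  - The network's mark for the bar lay about 4 pixels above its expected place at 50°.
  - The top camera could not see the bar because the arm was in the way.

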